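# Join a knock-down bench frame leg with its cam lock

## Robot

A 6-joint arm with a two-finger parallel gripper is mounted at the origin on the work surface. World frame = base frame: x ahead of the robot, y to its left, z up, the work surface at z = 0. Lengths are in mm, angles in rad, forces in N, time in s.
With the tool pointing down it reaches from about 350 to 800 mm from the base axis. Payload 7.3 kg.
Tool frame: the origin (TCP) lies midway between the tips of the shut fingers; the grasp point (between the pads) lies 19 mm behind it (ctrl.tcp_to_grasp is the z of the grasp point in the tool frame, in mm); z points along the fingers, y is the line along which they close (so a half turn about z gives the same grasp; the last joint's range is limited). The gripper opens to 85 mm and grips with 20 to 120 N. Pads are 22 mm wide; open, the fingers measure 114 mm over their backs; the gripper's body (76 mm by 85 mm) begins 54 mm behind the grasp point. The pads swing forward as they close: fully open they stand 13 mm farther back than shut.
Start: joints at [0.984, 0.342, 1.524, -0, 1.275, -0.146], TCP at [223.987, 474.841, 231.322] pointing down, gripper open.
Joint ranges: [-2.53, 2.53], [-0.77, 2.02], [0.04, 2.7], [-1, 4.14], [0.28, 2.66], [-3.11, 3.11]. Speed limits (rad/s): [2.57, 2.57, 3.14, 3.14, 3.14, 3.14].

## Interface

Orientations are given as a unit quaternion [x, y, z, w].
In Python, from workcell import sensors, vision, order, ctrl gives the robot as it stands. The module is installed in compiled form; this text tells all that it offers.
- The arm moves only by the tool send_rows, never from a script. Its argument "targets" is one flat list of numbers, 7 for each row, row after row: the shift along the tool's x, y, z in cm, then the turn, a rotation vector about the tool's x, y, z in degrees, then the closure, from -1 (fully open) to 1 (shut). A call has 1 to 12 rows; each row shifts and turns the commanded pose from where the row before left it, along the tool's axes as they then stand; what a row does not reach is not made up. A row lasts 1/10 s, in which the tool goes at most 50 mm and 8.59 degrees, less where a joint would pass 70% of its speed; a pose out of reach is approached as far as the arm can. A call with a gripper value outside its range is refused whole. The fingers move at their own pace and stop on an object; the grip force is fixed at half the most. Time passes only in rows, so rows that do not move let the fingers close. It gives the time, the measured TCP pose, the force, the opening and the grip force at its end, in the units of the state.
- sensors.observe(): the state, without advancing time (a new reading comes with each control period).
- vision.read_camera(name): name is "scene" or "top" or "wrist"; returns the picture (384x512x3 uint8, red, green, blue); there is no depth.
- vision.camera_info(name): a dict with "intrinsics" (3x3 intrinsics, pixels), "R" (3x3) and "t" (3): a world point X has camera coordinates R X + t; the wrist camera has in their place "tool_from_camera" (4x4, takes a point from camera to tool coordinates, whose origin is the TCP and whose axes are the flange's). Camera axes: x right, y down, z forward; pixel columns grow to the right and rows downward; lengths in mm; the calibration is good to about 2 mm. A picture is of the moment at which its call begins: read the wrist's pose just before it. camera_info takes no time and is no camera call.
- order.close_job(): hands the job in; it is judged then, once.
The state is a dict: "t": time; "joint_positions": joint angles; "joint_velocities": joint speeds; "tau": joint torques, N m; "position": TCP position; "tool_rot": TCP orientation; "ft_force": force on the tool from outside, world axes, zero at the start; "moment": the same for the moment, N m; "width": finger opening in mm; "gripper_force": force on a finger pad.
Only numpy, scipy, OpenCV 4.12 (cv2) and the standard library are available. Lean on these libraries where they do the work, as an engineer would, in place of code of your own. Each camera call takes 0.05 s, during which the arm holds its last target. There are 200 camera calls.

## Task

Fit the loose leg to the free end of the rail. The leg lies on the mat: stand it up on its foot (the end with the stud), clear of the rail, and let go; then take it again another way, upright. With the cam wing turned to its open position, slide the leg's ball-headed stud into the bore in the rail's end until the leg meets the rail, let go of the leg, and turn the cam clockwise by its wing until you feel it draw the leg up square and tight: firm, but not forced. Leave the leg and the cam released and everything else on the bench where it is.

Things in the scene. Friction and masses are not known exactly. Their poses are not given: they have to be found in the camera images.
- leg: loose frame leg: pine block 120 x 50 x 50 mm, 0.22 to 0.35 kg, its balance some 5 mm off centre towards the stud; lies on the mat, stud up. Origin: centre of the face it lies on at the start. x along its length from the foot end (-60 mm) to the top end (+60 mm); y across (faces at +-25 mm); z along the stud (stud face at z = 50 mm). Standing on its foot, its x points up and its stud is level.
- leg_foot (a point): centre of the leg's foot end face, the face it stands on (axes as leg)
- leg_stud (a point): centre of the bare metal ball head (20 mm diameter) of the leg's stud: 46.4 mm out of the stud face on a 9 mm neck, greased, 25 mm from the foot end; the stud sits on spring washers and gives up to 4 mm outwards at 30 N per mm (axes as leg)
- rail: fixed pine rail 70 mm wide, 50 mm high. Its free end has the bore; the other end already carries a 120 mm leg (250 to 300 mm off) with its own cam (195 mm off), not to be used. Origin: middle of the lower edge of the free end face. x into the rail, the way the stud goes in; y across; z up. Joined, the leg's stud face lies flat on this end face (x = 0), its foot on the mat, its z along rail x.
- rail_bore (a point): mouth of the bore: centre of the round hole, 24.5 mm diameter with a 3 mm chamfer, in the rail's free end face, 25 mm above the mat (axes as rail). The stud's ball goes in on this line.
- cam (a joint): cam lock angle, rad, clockwise from above, -0.25 to 3.4; stays where left (friction 0.12 N m). 0 (+-0.2) is open: the wing's point is towards the rail's free end and the ball can enter. Closing, its curved slot catches the ball from 0.5 rad, if the leg is within 4 mm of the rail, and draws it in 4 mm per rad. It draws the leg tight between 1.6 and 2.9 rad, differing each time; see cam_wing.
- cam_disc: the cam: bare metal disc 54 mm across in the rail's top near its free end, with an upright wing to turn it by. Origin on its axis at the rail's underside, about 55 mm behind the free end face; turns with the joint; axes as rail when open, so its -x is where the wing's point points.
- cam_wing (a point): middle of the wing's grip, on the cam axis, 72 mm above the mat: a bar 12 mm thick (y), 80 mm long (x, -42 to 38 mm, pointed at -x), 58 to 84 mm above the mat. Turning it takes 0.15 N m, up to 0.25 as the leg slides, until the leg is drawn up, then climbs 0.1 N m per 0.1 rad: 0.4 to 0.5 while it turns is firm, over 0.7 is forced. At a stop some half of it remains (friction), so feel while turning.
- cleaner: bystander: standing bottle, 52 mm across, 125 mm tall (origin under its centre)
- wax_tin: bystander: squat jar, 66 mm across, 45 mm tall (origin under its centre)
- rouge_bar: bystander: bar of polishing compound 105 x 40 x 30 mm (origin under its centre)
- pliers: bystander: pliers lying on the mat, 145 mm long, 15 mm high (origin at the pivot)
- screwdriver: bystander: screwdriver lying on the mat, 180 mm long
- dish: bystander: steel dish, 90 mm across, 25 mm high (origin under its centre)
- tray: bystander: black parts tray 140 x 100 x 35 mm (origin under its centre)
There are look-alikes about, which are no part of the job. There is more than one size of the leg; the one meant has the size given above.

How it is judged:
By the outcome, as a careful person would: the job done as asked, in the order asked, and still so for the second after the job is handed in, with the robot touching nothing.
It also fails if it takes over 72 s, if anything falls off the work surface, if the arm or the gripper's body presses on something with over 40 N, if the wrist force passes 120 N, or if a joint passes its speed limit or range.

## Working session

There is one attempt and no reset: what is moved stays moved. The work goes in short steps, Python scripts to look and compute and a tool call to move; the robot and the scene stay as the last step left them, time stands still between calls to the robot, and variables do not carry over. Pictures are saved under pics/ and viewed, at most 10 in all, crops included, and the job is handed in when it is done.

Besides the shell and the picture viewer there is one more tool, called after "Request:" in YAML: its name, and indented under it one key for each argument. send_rows: Moves the arm, as the interface text tells. Its arguments: {"type":"object","properties":{"targets":{"type":"array","items":{"type":"number"}}},"required":["targets"]}

```bash
mkdir -p pics; cat > h.py <<'E'
import numpy as np, cv2
from scipy.spatial.transform import Rotation as R
from workcell import sensors, vision, order, ctrl
def shot(cam,fn=None):
    s=sensors.observe(); im=vision.read_camera(cam)
    if fn: cv2.imwrite('pics/'+fn,im[:,:,::-1])
    return s,im
def cam(name,s=None):
    c=vision.camera_info(name); K=np.array(c['intrinsics'])
    if name=='wrist':
        T=np.array(c['tool_from_camera']); Rt=R.from_quat(s['tool_rot']).as_matrix()
        Rw=Rt@T[:3,:3]; o=Rt@T[:3,3]+np.array(s['position'])
        return K,Rw,o
    Rm=np.array(c['R']);t=np.array(c['t']); return K,Rm.T,-Rm.T@t
def ray(name,px,z,s=None):
    K,Rw,o=cam(name,s); d=Rw@np.linalg.solve(K,np.array([px[0],px[1],1.])); return o+d*(z-o[2])/d[2]
def proj(name,X,s=None):
    K,Rw,o=cam(name,s); p=K@(Rw.T@(np.array(X)-o)); return p[:2]/p[2]
E
python3 - <<'E'
from h import *
for n in('scene','top','wrist'):
    s,im=shot(n,n+'0.png'); K,Rw,o=cam(n,s); print(n,o.round(),Rw[:,2].round(2),K[0,0])
print(s, ctrl.tcp_to_grasp)
a=[cv2.imread('pics/%s0.png'%n) for n in('scene','top')]
cv2.imwrite('pics/top_b.png',cv2.resize(a[1],(800,600)))
E
```

```text
scene [1134.   -7.  996.] [-0.59 -0.04 -0.81] 404.5906181481681
top [ 341.  -51. 1244.] [ 0.11  0.02 -0.99] 355.48104886994224
wrist [155. 507. 373.] [ 0.27 -0.13 -0.95] 273.7346512792863
{'t': 0.1, 'joint_positions': array([ 9.83973212e-01,  3.42655784e-01,  1.52488259e+00, -1.22214424e-05,
        1.27538039e+00, -1.46023597e-01]), 'joint_velocities': array([-0.00135781, -0.00225012, -0.00265283, -0.00069874,  0.00016995,
       -0.00011143]), 'tau': array([ 1.51626729e-03, -4.34449160e+01, -2.46491218e+01, -3.24655639e-04,
        4.75921319e-03, -1.82703593e-05]), 'position': array([223.8056494 , 474.53756454, 230.70760488]), 'tool_rot': array([ 2.18617941e-01,  9.75810307e-01, -6.21131102e-04, -2.32101200e-04]), 'ft_force': array([-0.55499628, -0.00939196, -0.53396905]), 'moment': array([-0.01068451, -0.00512027,  0.04953853]), 'gripper_force': 0.0, 'width': 85.29380313091494} -18.700000000000003
```

View pics/top_b.png

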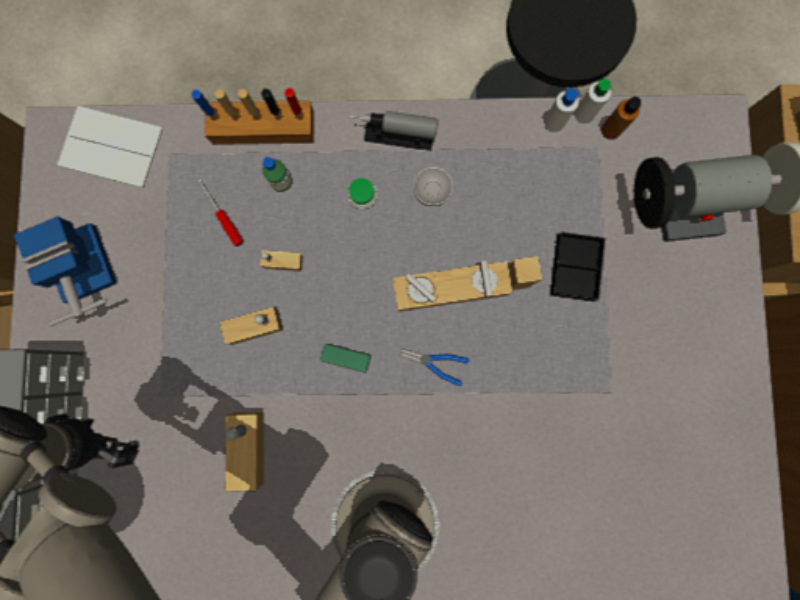

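View pics/scene0.png

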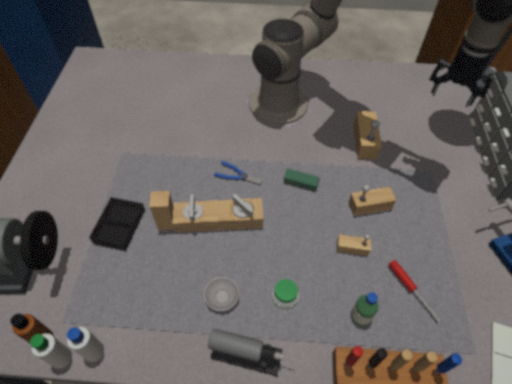

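The top view shows the rail's free end at the left (397,292) with its cam at (420,288). The leg candidates are at (251,325), (281,260, small) and (244,450, off the mat). Next I measure them.

```bash
python3 - <<'E'
from h import *
im=cv2.imread('pics/top0.png')
hsv=cv2.cvtColor(im,cv2.COLOR_BGR2HSV)
m=cv2.inRange(hsv,(10,70,90),(30,255,255))
cs,_=cv2.findContours(m,cv2.RETR_EXTERNAL,cv2.CHAIN_APPROX_NONE)
for c in cs:
    if cv2.contourArea(c)<150: continue
    (x,y),_,_=cv2.minAreaRect(c)
    if x>370 or x<100 or y<90:continue
    for z in(50,):
        w=np.array([ray('top',p[0],z)[:2] for p in c],np.float32); r=cv2.minAreaRect(w); print((int(x),int(y)),z,np.round(r[0]),np.round(r[1]),round(r[2],1),cv2.boxPoints(r).round().tolist())
a=im[155:215,240:360]; b=im[185:235,130:200]
cv2.imwrite('pics/c1.png',np.vstack([cv2.resize(a,(720,360),interpolation=cv2.INTER_CUBIC),]))
E
```

```text
(153, 289) 50 [164. 299.] [158.  67.] 1.1 [[84.0, 331.0], [85.0, 264.0], [243.0, 267.0], [242.0, 334.0]]
(159, 207) 50 [432. 287.] [ 51. 121.] 15.4 [[392.0, 339.0], [424.0, 222.0], [473.0, 235.0], [441.0, 352.0]]
(280, 183) 50 [ 510. -124.] [ 74. 192.] 8.2 [[460.0, -34.0], [487.0, -224.0], [560.0, -214.0], [533.0, -23.0]]
(320, 178) 50 [ 528. -258.] [73. 45.] 8.3 [[489.0, -241.0], [495.0, -285.0], [567.0, -275.0], [561.0, -230.0]]
(337, 172) 50 [ 547. -317.] [55. 55.] 9.2 [[515.0, -294.0], [524.0, -348.0], [578.0, -340.0], [569.0, -286.0]]
(179, 165) 50 [576. 222.] [87. 38.] 85.1 [[553.0, 180.0], [591.0, 177.0], [598.0, 263.0], [560.0, 266.0]]
```

View pics/c1.png

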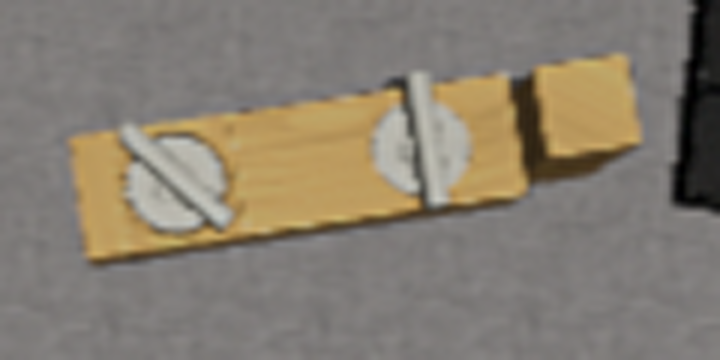

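```bash
cat >> h.py <<'E'
from scipy.linalg import logm, expm
GP=18.7
def pose(p,Rm): T=np.eye(4);T[:3,:3]=Rm;T[:3,3]=p;return T
def cur():
    s=sensors.observe(); return pose(s['position'],R.from_quat(s['tool_rot']).as_matrix())
def frame(z,y):
    z=np.array(z,float);z/=np.linalg.norm(z);y=np.array(y,float);y-=z*(y@z);y/=np.linalg.norm(y);return np.c_[np.cross(y,z),y,z]
def grasp(g,Rm): return pose(np.array(g)-Rm@[0,0,-GP],Rm)
def rows(T0,T1,n):
    L=np.real(logm(np.linalg.inv(T0)@T1)); D=expm(L/n)
    print(n,'rows',(D[:3,3]/10).round(2),np.degrees(R.from_matrix(D[:3,:3]).as_rotvec()).round(2))
    return T1
lx=np.array([-.264,.964,0]);ly=np.array([-.964,-.264,0]);ez=np.array([0,0,1.])
E
python3 - <<'E'
from h import *
a=np.radians(30); Rm=frame(-np.cos(a)*ez-np.sin(a)*lx,-ly)
g=np.array([432,287,28])+27*lx
T=rows(cur(),grasp(g-100*Rm[:,2],Rm),12)
T=rows(T,grasp(g,Rm),6); print(T[:3,3])
E
```

```text
12 rows [-1.58  0.59  1.51] [ 1.07 -2.34  4.02]
6 rows [-0.    0.    1.67] [-0.  0.  0.]
[427.34071108 304.0134641   11.80328403]
```

Request:
send_rows:
  targets: [-1.58,0.59,1.51,1.07,-2.34,4.02,-1,-1.58,0.59,1.51,1.07,-2.34,4.02,-1,-1.58,0.59,1.51,1.07,-2.34,4.02,-1,-1.58,0.59,1.51,1.07,-2.34,4.02,-1,-1.58,0.59,1.51,1.07,-2.34,4.02,-1,-1.58,0.59,1.51,1.07,-2.34,4.02,-1,-1.58,0.59,1.51,1.07,-2.34,4.02,-1,-1.58,0.59,1.51,1.07,-2.34,4.02,-1,-1.58,0.59,1.51,1.07,-2.34,4.02,-1,-1.58,0.59,1.51,1.07,-2.34,4.02,-1,-1.58,0.59,1.51,1.07,-2.34,4.02,-1,-1.58,0.59,1.51,1.07,-2.34,4.02,-1]

```text
t: 1.35
position: [414.2, 352.3, 98.5]
tool_rot: [0.587, 0.767, -0.157, 0.206]
ft_force: [0.0, 0.3, 0.7]
width: 85.3
gripper_force: 0.0
```

```bash
python3 - <<'E'
from h import *
a=np.radians(30); Rm=frame(-np.cos(a)*ez-np.sin(a)*lx,-ly)
g=np.array([432,287,28])+27*lx
s,im=shot('wrist','w1.png'); print(s['joint_positions'].round(2),s['t'])
T=rows(cur(),grasp(g-100*Rm[:,2],Rm),1)
# expected stud-face corners
for u,v in((60,25),(60,-25),(-60,25),(-60,-25)): print(proj('wrist',np.array([432,287,50])+u*lx+v*ly,s).round())
E
```

```text
[ 0.81  0.7   1.43 -0.46  1.33  0.73] 1.35
1 rows [ 0.17 -0.05 -0.25] [-0.18  0.31 -0.35]
[222. 195.]
[292. 194.]
[234. 272.]
[281. 272.]
```

View pics/w1.png

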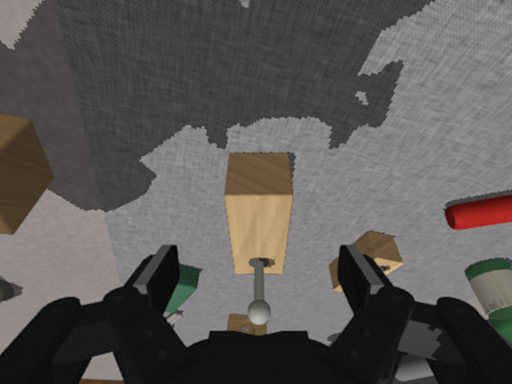

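The leg matches the prediction: its top-end edge spans (226–292,194) and the stud is at the foot end, (259,312). Going down to grasp.

Request:
send_rows:
  targets: [0.15,0,1.62,0,0,0,-1,0,0,1.62,0,0,0,-1,0,0,1.62,0,0,0,-1,0,0,1.62,0,0,0,-1,0,0,1.62,0,0,0,-1,0,0,1.6,0,0,0,-1,0,0,0,0,0,0,1,0,0,0,0,0,0,1,0,0,0,0,0,0,1,0,0,0,0,0,0,1,0,0,0,0,0,0,1,0,0,0,0,0,0,1]

```text
t: 2.6
position: [426.8, 308.5, 15.3]
tool_rot: [0.586, 0.768, -0.155, 0.206]
ft_force: [-1.9, 5.0, 4.7]
width: 49.6
gripper_force: 63.2
```

```bash
python3 - <<'E'
from h import *
T0=cur(); print(T0[:3,3],R.from_matrix(T0[:3,:3]).as_rotvec())
# leg in tool frame: assume lying flat
L0=pose([432,287,0],np.c_[lx,ly,ez]); A=np.linalg.inv(T0)@L0
np.save('A.npy',A)
# lift
T1=T0.copy(); T1[2,3]+=90; rows(T0,T1,4)
# stand: foot centre at (440,250), leg z -> rail x
f=np.array([440,250,0]); rx=np.array([.141,-.99,0]); Ls=np.c_[ez,np.cross(rx,ez),rx]
def leg(h): # foot centre = L*( -60,0,25)
    p=f+[0,0,h]-Ls@[-60,0,25]; return pose(p,Ls)
T2=rows(T1,leg(30)@np.linalg.inv(A),16); rows(T2,leg(1)@np.linalg.inv(A),3); print(T2[:3,3],T2[:3,2])
E
```

```text
[426.77014668 308.52612297  15.2666681 ] [ 1.63244105  2.14101413 -0.43199417]
4 rows [-1.12  0.01 -1.95] [-0.  0.  0.]
16 rows [-0.33  0.02 -0.12] [-0.13  5.62  0.5 ]
3 rows [-0.84 -0.    0.48] [-0.  0. -0.]
[439.26314552 259.72651564 112.15419524] [-0.11895269  0.8589305  -0.49832188]
```

Request:
send_rows:
  targets: [-1.12,0,-1.95,0,0,0,1,-1.12,0,-1.95,0,0,0,1,-1.12,0,-1.95,0,0,0,1,-1.12,0,-1.95,0,0,0,1,-0.33,0.02,-0.12,-0.13,5.62,0.5,1,-0.33,0.02,-0.12,-0.13,5.62,0.5,1,-0.33,0.02,-0.12,-0.13,5.62,0.5,1,-0.33,0.02,-0.12,-0.13,5.62,0.5,1,-0.33,0.02,-0.12,-0.13,5.62,0.5,1,-0.33,0.02,-0.12,-0.13,5.62,0.5,1,-0.33,0.02,-0.12,-0.13,5.62,0.5,1,-0.33,0.02,-0.12,-0.13,5.62,0.5,1]

```text
t: 3.8
position: [432.9, 284.5, 118.3]
tool_rot: [0.625, 0.769, 0.095, -0.094]
ft_force: [-0.5, -0.0, -2.4]
width: 49.2
gripper_force: 62.9
```

Request:
send_rows:
  targets: [-0.33,0.02,-0.12,-0.13,5.62,0.5,1,-0.33,0.02,-0.12,-0.13,5.62,0.5,1,-0.33,0.02,-0.12,-0.13,5.62,0.5,1,-0.33,0.02,-0.12,-0.13,5.62,0.5,1,-0.33,0.02,-0.12,-0.13,5.62,0.5,1,-0.33,0.02,-0.12,-0.13,5.62,0.5,1,-0.33,0.02,-0.12,-0.13,5.62,0.5,1,-0.33,0.02,-0.12,-0.13,5.62,0.5,1,0,0,0,0,0,0,1]

```text
t: 4.7
position: [439.3, 257.7, 109.0]
tool_rot: [0.57, 0.651, 0.328, -0.379]
ft_force: [-0.4, -0.3, -2.5]
width: 49.3
gripper_force: 63.1
```

```bash
cat >> h.py <<'E'
def legT(f,rx): # standing leg pose with foot centre f, stud dir rx
    rx=np.array(rx)/np.linalg.norm(rx); Ls=np.c_[ez,np.cross(rx,ez),rx]; return pose(np.array(f)-Ls@[-60,0,25],Ls)
E
python3 - <<'E'
from h import *
A=np.load('A.npy'); T0=cur(); L=T0@A; s=sensors.observe(); print(s['joint_positions'].round(2),s['width'],s['ft_force'])
print('leg foot',(L@[-60,0,25,1]).round(1)); print(L[:3,:3].round(3))
rows(T0,legT([440,250,4],[.141,-.99,0])@np.linalg.inv(A),4)
s,im=shot('scene'); cv2.imwrite('pics/s1.png',cv2.resize(im[100:260,230:430,::-1],(800,640))[:600])
E
```

```text
[-0.19  0.68  1.93  1.03  1.28 -1.04] 49.277447336003554 [-0.4201744  -0.32122456 -2.49908106]
leg foot [439.5 248.   26.9   1. ]
[[ 0.007 -0.99   0.138]
 [-0.    -0.138 -0.99 ]
 [ 0.999  0.007 -0.001]]
4 rows [-0.47  0.01  0.33] [-0.01 -0.01 -0.1 ]
```

View pics/s1.png

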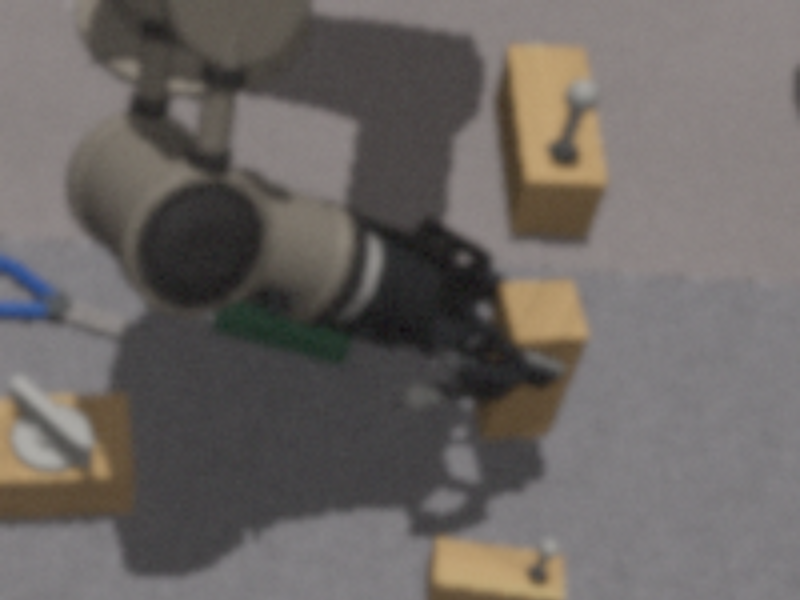

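Scene crop: the leg is upright at (540,360), held a little off the mat. The open area below it is clear. I lower it in small steps.

Request:
send_rows:
  targets: [-0.5,0,0.29,0,0,0,1,-0.5,0,0.29,0,0,0,1,-0.5,0,0.29,0,0,0,1,-0.5,0,0.29,0,0,0,1,-0.09,0,0.05,0,0,0,1,-0.09,0,0.05,0,0,0,1,0,0,0,0,0,0,1]

```text
t: 5.45
position: [439.5, 259.3, 86.1]
tool_rot: [0.568, 0.653, 0.329, -0.378]
ft_force: [0.6, -0.1, -2.2]
width: 49.6
gripper_force: 63.1
```

Request:
send_rows:
  targets: [-0.09,0,0.05,0,0,0,1,-0.09,0,0.05,0,0,0,1,0,0,0,0,0,0,1]

```text
t: 5.75
position: [439.5, 259.2, 84.0]
tool_rot: [0.568, 0.653, 0.329, -0.378]
ft_force: [0.1, 0.2, -3.0]
width: 49.3
gripper_force: 63.1
```

Request:
send_rows:
  targets: [-0.09,0,0.05,0,0,0,1,0,0,0,0,0,0,1]

```text
t: 5.95
position: [439.5, 259.2, 82.9]
tool_rot: [0.568, 0.653, 0.329, -0.378]
ft_force: [-0.0, -0.1, -2.2]
width: 49.1
gripper_force: 63.1
```

Request:
send_rows:
  targets: [-0.09,0,0.05,0,0,0,1,0,0,0,0,0,0,1]

```text
t: 6.15
position: [439.6, 259.3, 82.9]
tool_rot: [0.568, 0.653, 0.33, -0.378]
ft_force: [-1.4, -1.7, 4.5]
width: 49.6
gripper_force: 63.9
```

Request:
send_rows:
  targets: [0,0,0,0,0,0,-1,0,0,0,0,0,0,-1,0,0,0,0,0,0,-1,0,0,0,0,0,0,-1,0,0,-0.5,0,0,0,-1,0,0,-1.5,0,0,0,-1,0,0,-2,0,0,0,-1,0,0,-2,0,0,0,-1,0,0,-2.5,0,0,0,-1,0,0,-2.5,0,0,0,-1,0,0,-2,0,0,0,-1,0,0,0,0,0,0,-1]

```text
t: 7.35
position: [456.6, 144.8, 147.9]
tool_rot: [0.569, 0.653, 0.33, -0.376]
ft_force: [-0.5, 0.3, 0.1]
width: 85.2
gripper_force: 0.0
```

```bash
python3 - <<'E'
from h import *
s=sensors.observe();print(s['joint_positions'].round(2))
im=cv2.imread('pics/top0.png'); o=np.array([240,155])
ax=ray('top',o+np.array([177,180])/6,84); dc=ray('top',o+np.array([176,184])/6,51); print('cam',ax,dc)
e1=ray('top',o+np.array([130,130])/6,84);e2=ray('top',o+np.array([225,220])/6,84);d=e1-e2;print(np.linalg.norm(d),np.degrees(np.arctan2(d[1],d[0])))
T0=cur(); Rm=frame([0,0,-1],[.725,-.688,0]); T1=grasp([*ax[:2],200],Rm)
rows(T0,T1,12)
L=np.real(logm(np.linalg.inv(T0)@T1))
for k in(.25,.5,.75): print((T0@expm(L*k))[:3,3].round(),(T0@expm(L*k))[:3,2].round(2))
E
```

```text
[-0.4   0.64  1.83  0.85  1.46 -1.  ]
cam [501.24711244 -85.71814377  84.        ] [503.54419882 -86.12269399  51.        ]
72.00517692408745 45.502048806875244
12 rows [-1.4   0.85 -1.32] [-2.22 -4.66  3.87]
[485.  90. 135.] [-0.    0.72 -0.7 ]
[502.  30. 136.] [ 0.05  0.51 -0.86]
[506. -31. 151.] [ 0.06  0.26 -0.96]
```

Request:
send_rows:
  targets: [-1.4,0.85,-1.32,-2.22,-4.66,3.87,-1,-1.4,0.85,-1.32,-2.22,-4.66,3.87,-1,-1.4,0.85,-1.32,-2.22,-4.66,3.87,-1,-1.4,0.85,-1.32,-2.22,-4.66,3.87,-1,-1.4,0.85,-1.32,-2.22,-4.66,3.87,-1,-1.4,0.85,-1.32,-2.22,-4.66,3.87,-1,-1.4,0.85,-1.32,-2.22,-4.66,3.87,-1,-1.4,0.85,-1.32,-2.22,-4.66,3.87,-1,-1.4,0.85,-1.32,-2.22,-4.66,3.87,-1,-1.4,0.85,-1.32,-2.22,-4.66,3.87,-1,-1.4,0.85,-1.32,-2.22,-4.66,3.87,-1,-1.4,0.85,-1.32,-2.22,-4.66,3.87,-1]

```text
t: 8.55
position: [499.8, -84.0, 179.8]
tool_rot: [0.919, 0.395, -0.003, 0.0]
ft_force: [-1.2, 0.7, -0.2]
width: 85.4
gripper_force: 0.0
```

```bash
python3 - <<'E'
from h import *
s,im=shot('wrist','w2.png'); print(s['joint_positions'].round(2),s['position'],R.from_quat(s['tool_rot']).as_matrix().round(3).tolist())
print(proj('wrist',[502,-86,84],s))
shot('top','t2.png')
cv2.imwrite('pics/w2b.png',cv2.resize(im[:,:,::-1],(800,600)))
E
```

```text
[-0.32  0.36  1.65 -0.    1.14  0.45] [499.76203812 -83.96208062 179.76458198] [[0.689, 0.725, -0.005], [0.725, -0.689, -0.003], [-0.005, -0.001, -1.0]]
[260.57001688 196.53790431]
```

View pics/w2b.png

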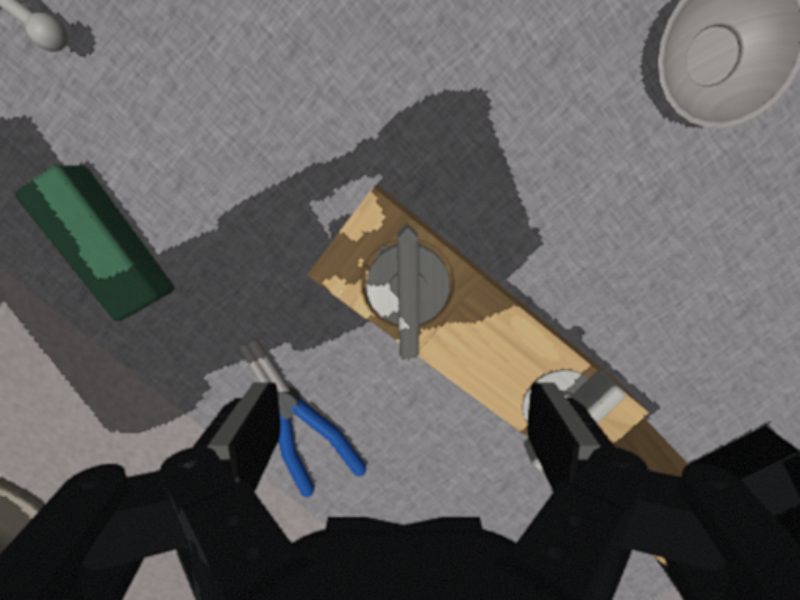

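Wrist view: the wing's point is at (408,225), its tail at (409,357) and the disc at (408,284). The rail's end corners are at (376,187) and (310,277), and the ball of the standing leg is at (46,32).

```bash
python3 - <<'E'
from h import *
s=sensors.observe(); k=.64
w=lambda u,v,z: ray('wrist',(u*k,v*k),z,s)
tip=w(408,225,84);tail=w(409,357,84);d=tip-tail;L=np.linalg.norm(d);print('len',L,'az',np.degrees(np.arctan2(d[1],d[0])),'axis',tip-d/L*42*L/80)
print('disc',w(408,284,51))
a=w(376,187,50);b=w(310,277,50);e=a-b;m=(a+b)/2;print('rail end',a,b,np.linalg.norm(e),m,'y az',np.degrees(np.arctan2(e[1],e[0])))
c=w(652,410,50);dd=c-a;print('edge az',np.degrees(np.arctan2(dd[1],dd[0])),np.linalg.norm(dd))
# top-camera view of rail: corners in full picture
im=cv2.imread('pics/top0.png');o=np.array([240,155])
p=[ray('top',o+np.array(q)/6,50) for q in((70,135),(90,262),(525,195),(508,75))]
for q in p: print('top',q.round(1))
# standing leg: top face in top view
im=cv2.imread('pics/t2.png');hsv=cv2.cvtColor(im,cv2.COLOR_BGR2HSV);m_=cv2.inRange(hsv,(10,70,60),(30,255,255))
cs,_=cv2.findContours(m_,cv2.RETR_EXTERNAL,cv2.CHAIN_APPROX_NONE)
for c in cs:
    x,y,ww,h=cv2.boundingRect(c)
    if ww*h>150 and 100<x<260 and 150<y<260: print((x,y,ww,h))
print('exp leg top',proj('top',[440,250,120]))
print('ball',w(46,32,25))
cv2.imwrite('pics/t2c.png',cv2.resize(im[165:245,120:220],(800,640),interpolation=cv2.INTER_CUBIC)[:600])
E
```

```text
len 79.77890725092868 az 47.31886501497454 axis [508.13517841 -81.59730424  84.        ]
disc [507.71926111 -82.09122287  51.        ]
rail end [535.40476438 -23.71395742  50.        ] [464.00278456 -34.71404304  50.        ] 72.24433960892252 [499.70377447 -29.21400023  50.        ] y az 8.758050023261395
edge az -81.67886018630551 251.92981142900732
top [532.4 -26.6  50. ]
top [460.  -37.2  50. ]
top [ 495.1 -282.3   50. ]
top [ 563.8 -274.9   50. ]
(158, 195, 25, 19)
(259, 181, 28, 18)
(167, 160, 26, 13)
exp leg top [164.68786944 203.71898613]
ball [451.32149819 179.12484924  25.        ]
```

View pics/t2c.png

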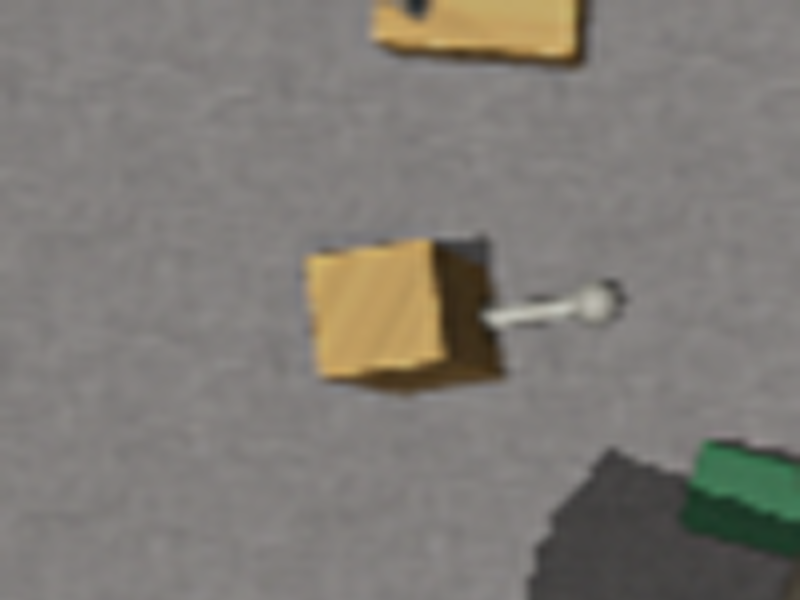

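The leg stands free, with its ball at (600,300) pointing to the rail. Now to grip the wing.

Request:
send_rows:
  targets: [0.35,0.24,1.5,0,0,-0.4,-1,0.35,0.24,1.5,0,0,-0.4,-1,0,0,2,0,0,0,-1,0,0,2,0,0,0,-1,0,0,2,0,0,0,-1,0,0,2,0,0,0,-1,0,0,1.1,0,0,0,-1,0,0,0.2,0,0,0,-1,0,0,0,0,0,0,-1]

```text
t: 9.55
position: [508.2, -81.2, 56.2]
tool_rot: [0.915, 0.403, -0.001, -0.001]
ft_force: [-0.5, -0.5, 0.2]
width: 85.2
gripper_force: 0.0
```

Request:
send_rows:
  targets: [0,0,0,0,0,0,1,0,0,0,0,0,0,1,0,0,0,0,0,0,1,0,0,0,0,0,0,1,0,0,0,0,0,0,1,0,0,0,0,0,0,1,0,0,0,0,0,0,1,0,0,0,0,0,0,1]

```text
t: 10.35
position: [507.1, -80.1, 57.1]
tool_rot: [0.915, 0.402, -0.002, -0.002]
ft_force: [-5.2, 4.6, 11.4]
width: 19.7
gripper_force: 58.3
```

```bash
python3 - <<'E'
from h import *
s=sensors.observe(); print(s['joint_positions'].round(2),s['position'],R.from_quat(s['tool_rot']).as_matrix()[:,1].round(3),s['moment'],s['ft_force'],s['width'])
E
```

```text
[-0.31  0.53  1.77  0.    0.85  0.43] [507.07428922 -80.07631518  57.09432666] [ 0.737 -0.676 -0.006] [ 0.9799188   1.09725849 -0.09659416] [-5.20321522  4.59856675 11.43382105] 19.655941413569288
```

Request:
send_rows:
  targets: [0,0,0,0,0,0,1,0,0,0,0,0,0,1,0,0,0,0,0,0,1]

```text
t: 10.65
position: [507.1, -80.1, 57.1]
tool_rot: [0.915, 0.402, -0.002, -0.002]
ft_force: [-5.7, 5.0, 11.6]
width: 19.9
gripper_force: 58.3
```

```bash
python3 - <<'E'
from h import *
s,im=shot('wrist'); print(s['position'],s['moment'],s['ft_force'],s['width'])
s,im2=shot('scene')
a=im[100:340,130:400]; b=im2[170:260,140:280]
cv2.imwrite('pics/w3.png',np.hstack([cv2.resize(a,(450,400)),cv2.resize(b,(350,400))])[:,:,::-1])
E
```

```text
[507.06579472 -80.08849115  57.0869209 ] [ 1.0206733   1.10266606 -0.06645738] [-5.660502    5.02917558 11.63645271] 19.854341910182995
```

View pics/w3.png

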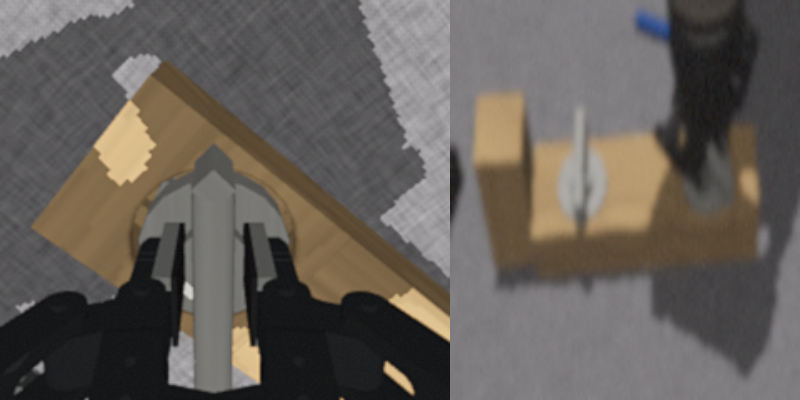

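The fingers stopped short of the wing, with gaps on both sides, because their tips bottomed on the disc. Open, raise about 6 mm and close again.

Request:
send_rows:
  targets: [0,0,0,0,0,0,0.3,0,0,0,0,0,0,0.3,0,0,-0.4,0,0,0,0.3,0,0,-0.3,0,0,0,0.5,0,0,0,0,0,0,1,0,0,0,0,0,0,1,0,0,0,0,0,0,1,0,0,0,0,0,0,1,0,0,0,0,0,0,1,0,0,0,0,0,0,1]

```text
t: 11.75
position: [507.0, -80.0, 64.1]
tool_rot: [0.915, 0.402, -0.002, -0.002]
ft_force: [-7.3, 6.0, 12.0]
width: 10.6
gripper_force: 59.6
```

```bash
python3 - <<'E'
from h import *
s=sensors.observe(); print(s['joint_positions'].round(2),s['position'],R.from_quat(s['tool_rot']).as_matrix()[:,1].round(3),s['moment'],s['ft_force'],s['width'])
E
```

```text
[-0.31  0.52  1.76  0.    0.86  0.44] [507.01952507 -80.03636541  64.11117339] [ 0.737 -0.676 -0.006] [ 0.96557029  0.99615271 -0.0895693 ] [-7.3296509   6.00629326 11.97551779] 10.625910485266765
```

Request:
send_rows:
  targets: [0,-0.16,-0.09,0,0,0,1,0,0,0,0,0,-5,1,0,0,0,0,0,-5,1,0,0,0,0,0,-5,1,0,0,0,0,0,-5,1]

```text
t: 12.25
position: [506.0, -79.4, 64.2]
tool_rot: [0.831, 0.557, -0.002, -0.003]
ft_force: [-5.3, 5.6, 3.6]
width: 11.0
gripper_force: 60.6
```

```bash
python3 - <<'E'
from h import *
s=sensors.observe(); print(s['joint_positions'].round(2),s['position'],R.from_quat(s['tool_rot']).as_matrix()[:,1].round(3),s['moment'],s['ft_force'],s['width'])
E
```

```text
[-0.31  0.52  1.76  0.    0.86  0.08] [506.00867326 -79.41270376  64.17598264] [ 0.925 -0.38  -0.006] [ 0.59427611  0.71665141 -0.16119844] [-5.27446295  5.57560255  3.58836355] 10.961691279512065
```

Request:
send_rows:
  targets: [0.05,-0.13,-0.03,0,0,-5,1,0,0,0,0,0,-5,1,0,0,0,0,0,-5,1,0,0,0,0,0,-5,1,0,0,0,0,0,-5,1,0,0,0,0,0,-5,1,0,0,0,0,0,0,1]

```text
t: 12.95
position: [504.3, -79.1, 64.2]
tool_rot: [0.658, 0.753, -0.002, -0.003]
ft_force: [-6.4, 0.9, 1.4]
width: 10.9
gripper_force: 60.3
```

```bash
python3 - <<'E'
from h import *
s=sensors.observe(); print(s['joint_positions'].round(2),s['position'],R.from_quat(s['tool_rot']).as_matrix()[:,1].round(3),s['moment'],s['ft_force'],s['width'])
E
```

```text
[-0.31  0.52  1.77 -0.    0.86 -0.44] [504.27566504 -79.14901134  64.16203206] [ 0.991  0.133 -0.007] [-0.07404894  0.82661589  0.09268233] [-6.36514055  0.8634112   1.39647217] 10.907712229979966
```

Request:
send_rows:
  targets: [0,0,0,0,0,0,-1,0,0,0,0,0,0,-1,0,0,0,0,0,0,-1,0,0,0,0,0,0,-1,0,0,-1,0,0,0,-1,0,0,-2,0,0,0,-1,0,0,-3,0,0,0,-1,0,0,-3,0,0,0,-1,0,0,-3,0,0,0,-1,0,0,0,0,0,0,-1]

```text
t: 13.95
position: [508.9, -80.1, 189.5]
tool_rot: [0.659, 0.752, 0.001, 0.003]
ft_force: [0.6, -0.2, 0.1]
width: 85.8
gripper_force: 0.0
```

```bash
python3 - <<'E'
from h import *
o=np.array([120,165]); c=np.array([ray('top',o+np.array(q)/8,120) for q in((305,255),(430,240),(443,360),(318,380))])
print(c.round(1).tolist(),'ctr',c.mean(0)); d=(c[1]-c[0]+c[2]-c[3])/2;print('az',np.degrees(np.arctan2(d[1],d[0])),np.linalg.norm(d))
print('ball',ray('top',o+np.array([600,300])/8,25))
A=np.load('A.npy'); s,_=shot('top','t4.png'); T0=cur()
# wing as left
Rm=frame([0,0,-1],[.99,.141,0]); g=[440,249.5]
T1=rows(T0,grasp([*g,180],Rm),10); rows(T1,grasp([*g,98],Rm),6); print(T0[:3,3])
E
```

```text
[[462.2, 271.5, 120.0], [467.6, 221.5, 120.0], [419.6, 215.5, 120.0], [412.2, 265.2, 120.0]] ctr [440.39032766 243.41599525 120.        ]
az -82.63496466214693 50.29207344088317
ball [451.47544579 170.37126435  25.        ]
10 rows [ 3.35 -0.23  0.26] [ 0.01  0.01 -0.06]
6 rows [0.   0.   1.37] [0. 0. 0.]
[507.7669245  -79.70724416 187.20776939]
```

Request:
send_rows:
  targets: [3.33,-0.23,0.2,0,0,-0.06,-1,3.33,-0.23,0.2,0,0,-0.06,-1,3.33,-0.23,0.2,0,0,-0.06,-1,3.33,-0.23,0.2,0,0,-0.06,-1,3.33,-0.23,0.2,0,0,-0.06,-1,3.33,-0.23,0.2,0,0,-0.06,-1,3.33,-0.23,0.2,0,0,-0.06,-1,3.33,-0.23,0.2,0,0,-0.06,-1,3.33,-0.23,0.2,0,0,-0.06,-1,3,-0.23,0,0,0,-0.06,-1,0,0,0,0,0,0,-1,0,0,0,0,0,0,-1]

```text
t: 15.2
position: [438.6, 244.3, 166.3]
tool_rot: [0.655, 0.756, -0.002, -0.002]
ft_force: [-0.2, -0.3, -0.2]
width: 85.3
gripper_force: 0.0
```

```bash
python3 - <<'E'
from h import *
s,im=shot('wrist','w5.png'); print(s['position'],R.from_quat(s['tool_rot']).as_matrix().round(3).tolist())
for y in(243.4,249.5): print(y,[proj('wrist',[440,y,120]+a*np.array([.141,-.99,0])+b*np.array([.99,.141,0]),s).round().tolist() for a,b in((25,25),(25,-25),(-25,25),(-25,-25))])
E
```

```text
[438.63805025 244.27321397 166.3125442 ] [[-0.142, 0.99, -0.005], [0.99, 0.142, -0.0], [0.001, -0.005, -1.0]]
243.4 [[291.0, 248.0], [226.0, 248.0], [294.0, 186.0], [224.0, 186.0]]
249.5 [[293.0, 241.0], [227.0, 241.0], [296.0, 177.0], [225.0, 177.0]]
```

View pics/w5.png

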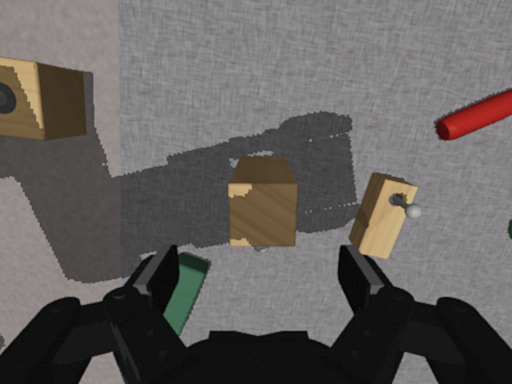

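The leg's top face spans (229–297,184) to (230–295,246), so its centre is near (441.5,244.5). Grasp from above.

Request:
send_rows:
  targets: [0,0.15,1.5,0,0,0,-1,0,0,1.5,0,0,0,-1,0,0,1.5,0,0,0,-1,0,0,1.5,0,0,0,-1,0,0,1.5,0,0,0,-1,0,0,1,0,0,0,-1,0,0,0,0,0,0,1,0,0,0,0,0,0,1,0,0,0,0,0,0,1,0,0,0,0,0,0,1,0,0,0,0,0,0,1,0,0,0,0,0,0,1]

```text
t: 16.45
position: [441.2, 244.6, 82.8]
tool_rot: [0.656, 0.755, 0.0, -0.001]
ft_force: [1.1, -2.8, 5.9]
width: 49.6
gripper_force: 63.4
```

```bash
python3 - <<'E'
from h import *
s=sensors.observe(); T0=cur(); print(T0.round(3),s['ft_force'],s['width'])
L=legT([T0[0,3],244.5,0],[.141,-.99,0]); A=np.linalg.inv(T0)@L; np.save('A2.npy',A)
E=np.array([496.1,-31,0]); rx=np.array([.148,-.989,0])
def at(d,h): return legT(E-rx*(25+d)+[0,0,h],rx)@np.linalg.inv(A)
T1=T0.copy();T1[2,3]+=12; rows(T0,T1,1)
T2=rows(T1,at(80,12),12); rows(T2,at(80,1.5),2); rows(at(80,1.5),at(0,1.5),10); print(T2[:3,3],at(0,0)[:3,3])
E
```

```text
[[-1.41000e-01  9.90000e-01 -1.00000e-03  4.41186e+02]
 [ 9.90000e-01  1.41000e-01  1.00000e-03  2.44606e+02]
 [ 1.00000e-03 -1.00000e-03 -1.00000e+00  8.28460e+01]
 [ 0.00000e+00  0.00000e+00  0.00000e+00  1.00000e+00]] [ 1.10946287 -2.792894    5.85340886] 49.582742954616656
1 rows [ 0.  -0.  -1.2] [ 0. -0.  0.]
12 rows [-1.46  0.12 -0.  ] [ 0.   -0.   -0.03]
2 rows [-0.    0.    0.52] [-0.  0. -0.]
10 rows [-0.8  0.  -0. ] [-0.  0. -0.]
[480.55925363  72.95055158  94.84611448] [492.39925363  -6.16944842  82.84611448]
```

Request:
send_rows:
  targets: [0,0,-1.2,0,0,0,1,-1.59,0.13,0,0,0,-0.03,1,-1.59,0.13,0,0,0,-0.03,1,-1.59,0.13,0,0,0,-0.03,1,-1.59,0.13,0,0,0,-0.03,1,-1.59,0.13,0,0,0,-0.03,1,-1.59,0.13,0,0,0,-0.03,1,-1.59,0.13,0,0,0,-0.03,1,-1.59,0.13,0,0,0,-0.03,1,-1.59,0.13,0,0,0,-0.03,1,-1.59,0.13,0,0,0,-0.03,1,-1.59,0.13,0,0,0,-0.03,1]

```text
t: 17.65
position: [479.3, 73.0, 94.0]
tool_rot: [0.653, 0.757, -0.001, -0.002]
ft_force: [-0.0, -0.2, -2.9]
width: 49.6
gripper_force: 63.1
```

Request:
send_rows:
  targets: [0,0,0.5,0,0,0,1,0,0,0.35,0,0,0,1,0,0,0,0,0,0,1]

```text
t: 17.95
position: [478.8, 74.1, 84.6]
tool_rot: [0.653, 0.757, -0.001, -0.002]
ft_force: [0.5, -0.1, -2.8]
width: 49.4
gripper_force: 63.0
```

```bash
python3 - <<'E'
from h import *
s=sensors.observe(); T0=cur();A=np.load('A2.npy');L=T0@A; print(T0[:3,3],T0[:3,1].round(3),s['ft_force'],'foot',(L@[-60,0,25,1]).round(1),'ball',(L@[-35,0,96.4,1]).round(1))
E=np.array([496.1,-31,0]); rx=np.array([.148,-.989,0])
def at(d,h): return legT(E-rx*(25+d)+[0,0,h],rx)@np.linalg.inv(A)
rows(T0,at(80,1),1)
s,im=shot('top','t6.png'); s,im2=shot('scene','s6.png')
a=im[165:215,220:300];b=im2[185:245,200:300]
cv2.imwrite('pics/c6.png',np.hstack([cv2.resize(a,(480,300),interpolation=2),cv2.resize(b,(320,300),interpolation=2)])[:,:,::-1])
E
```

```text
[478.79182148  74.05697909  84.63712768] [ 0.989  0.147 -0.005] [ 0.47809846 -0.13875722 -2.77768234] foot [478.5  73.9   1.8   1. ] ball [489.1   3.3  26.8   1. ]
1 rows [-0.14  0.16  0.08] [-0.22 -0.03 -0.06]
```

View pics/c6.png

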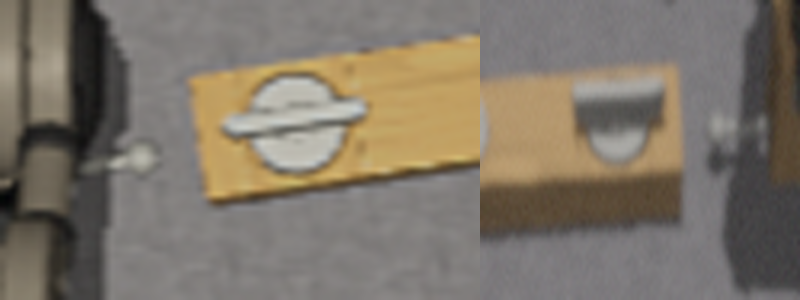

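The wing is open along the rail. The ball is at (146,157) and the rail's end corners at (190,78) and (208,203). I compare them in the same view.

```bash
python3 - <<'E'
from h import *
o=np.array([220,165])
f=lambda u,v,z: ray('top',o+np.array([u,v])/6-.0,z)
b=f(146,157,25);a=f(190,78,50);c=f(208,203,50);m=(a+c)/2;rx=np.array([.148,-.989,0]);ry=np.array([.989,.148,0])
print(b,a,c,m,np.linalg.norm(a-c)); print('along',(m-b)@rx,'lateral ball-mid',(b-m)@ry)
# rail long edges at z=50 crossing: direction check
e=f(480,36,50)-a; print(np.degrees(np.arctan2(e[1],e[0]))); e=f(480,160,50)-c; print(np.degrees(np.arctan2(e[1],e[0])))
w=f(225,128,84)-f(365,107,84);print('wing az',np.degrees(np.arctan2(w[1],w[0])),f(295,117.5,84))
E
```

```text
[ 4.88928108e+02 -2.76725134e-01  2.50000000e+01] [530.67501156 -26.53771908  50.        ] [459.42254525 -36.0321734   50.        ] [495.0487784  -31.28494624  50.        ] 71.88225523493018
along 31.572989828224497 lateral ball-mid -1.4641258507974153
-82.35848583989296
-81.60856558711978
wing az 97.93567033207661 [502.64424926 -84.64188079  84.        ]
```

Request:
send_rows:
  targets: [-0.5,0.15,0.08,0,0,0,1,-0.8,0,0,0,0,0,1,-0.7,0,0,0,0,0,1,-0.5,0,0,0,0,0,1,-0.4,0,0,0,0,0,1,-0.4,0,0,0,0,0,1]

```text
t: 18.65
position: [486.0, 40.5, 84.5]
tool_rot: [0.654, 0.757, -0.001, -0.002]
ft_force: [0.6, -0.0, -3.3]
width: 48.8
gripper_force: 63.0
```

Request:
send_rows:
  targets: [-0.4,0,0,0,0,0,1,-0.4,0,0,0,0,0,1,-0.4,0,0,0,0,0,1,0,0,0,0,0,0,1]

```text
t: 19.05
position: [487.9, 28.7, 84.4]
tool_rot: [0.654, 0.757, -0.001, -0.001]
ft_force: [-0.7, 0.6, -2.6]
width: 49.4
gripper_force: 63.0
```

Request:
send_rows:
  targets: [-0.5,0,0,0,0,0,1,-0.5,0,0,0,0,0,1,-0.5,0,0,0,0,0,1,-0.5,0,0,0,0,0,1,-0.3,0,0,0,0,0,1,0,0,0,0,0,0,1]

```text
t: 19.65
position: [491.2, 5.9, 84.4]
tool_rot: [0.654, 0.757, -0.001, -0.001]
ft_force: [-1.0, 0.1, -3.2]
width: 49.0
gripper_force: 63.0
```

Request:
send_rows:
  targets: [-0.2,0,0,0,0,0,1,-0.2,0,0,0,0,0,1,-0.2,0,0,0,0,0,1,0,0,0,0,0,0,1]

```text
t: 20.05
position: [492.1, 0.3, 84.4]
tool_rot: [0.653, 0.757, -0.001, -0.001]
ft_force: [-0.5, -0.2, -2.2]
width: 49.1
gripper_force: 63.0
```

Free so far. Now small steps until contact.

Request:
send_rows:
  targets: [-0.15,0,0,0,0,0,1,-0.15,0,0,0,0,0,1,-0.1,0,0,0,0,0,1,0,0,0,0,0,0,1]

```text
t: 20.45
position: [492.6, -3.6, 84.4]
tool_rot: [0.653, 0.757, -0.001, -0.001]
ft_force: [0.3, 0.7, -3.1]
width: 49.3
gripper_force: 63.0
```

Request:
send_rows:
  targets: [-0.1,0,0,0,0,0,1,-0.1,0,0,0,0,0,1,0,0,0,0,0,0,1]

```text
t: 20.75
position: [492.8, -5.0, 84.4]
tool_rot: [0.654, 0.757, -0.0, -0.002]
ft_force: [-1.0, 5.2, -1.3]
width: 49.5
gripper_force: 63.1
```

Request:
send_rows:
  targets: [-0.05,0,0.08,0,0,0,1,0,0,0.08,0,0,0,1,0,0,0,0,0,0,1]

```text
t: 21.05
position: [492.8, -5.1, 82.9]
tool_rot: [0.654, 0.757, -0.0, -0.002]
ft_force: [-0.2, 5.2, 1.0]
width: 49.5
gripper_force: 63.3
```

Request:
send_rows:
  targets: [0,0,0,0,0,0,-1,0,0,0,0,0,0,-1,0,0,0,0,0,0,-1,0,0,0,0,0,0,-1,0,0,-1,0,0,0,-1,0,0,-1.5,0,0,0,-1,0,0,-1.5,0,0,0,-1,0,0,-1.5,0,0,0,-1,0,0,-1.5,0,0,0,-1,0,0,0,0,0,0,-1,0,0,0,0,0,0,-1]

```text
t: 22.15
position: [493.2, -6.1, 153.0]
tool_rot: [0.653, 0.757, -0.001, -0.001]
ft_force: [-0.5, -0.6, 0.4]
width: 85.5
gripper_force: 0.0
```

```bash
python3 - <<'E'
from h import *
T0=cur(); Rm=frame([0,0,-1],[.99,.14,0]); T1=pose([503.8,-84.5,T0[2,3]],Rm); rows(T0,T1,6); print(T0[:3,3])
T2=pose([503.8,-84.5,64],Rm); rows(T1,T2,6)
E
```

```text
6 rows [-1.32 -0.01 -0.  ] [-0.02 -0.01  0.06]
[493.21276931  -6.08297017 153.03185804]
6 rows [-0.    0.    1.48] [ 0.  0. -0.]
```

Request:
send_rows:
  targets: [-1.32,0,0,0,0,0.06,-1,-1.32,0,0,0,0,0.06,-1,-1.32,0,0,0,0,0.06,-1,-1.32,0,0,0,0,0.06,-1,-1.32,0,0,0,0,0.06,-1,-1.32,0,0,0,0,0.06,-1,0,0,1.8,0,0,0,-1,0,0,1.8,0,0,0,-1,0,0,1.8,0,0,0,-1,0,0,1.8,0,0,0,-1,0,0,1.6,0,0,0,-1,0,0,0,0,0,0,-1]

```text
t: 23.35
position: [503.0, -84.6, 62.8]
tool_rot: [0.656, 0.755, -0.002, -0.003]
ft_force: [-0.4, 0.4, 0.3]
width: 85.2
gripper_force: 0.0
```

Request:
send_rows:
  targets: [0,0,0,0,0,0,1,0,0,0,0,0,0,1,0,0,0,0,0,0,1,0,0,0,0,0,0,1,0,0,0,0,0,0,1,0,0,0,0,0,0,1,0,0,0,0,0,0,1,0,0,0,0,0,0,1,0,0,0,0,0,0,1]

```text
t: 24.25
position: [504.9, -84.3, 65.3]
tool_rot: [0.656, 0.755, -0.0, -0.001]
ft_force: [0.8, 1.1, 6.0]
width: 10.7
gripper_force: 61.5
```

```bash
cat > st.py <<'E'
from h import *
s=sensors.observe(); y=R.from_quat(s['tool_rot']).as_matrix()[:,1]; print('q6',s['joint_positions'][5].round(3),s['position'].round(1),'yaz',np.degrees(np.arctan2(y[1],y[0])).round(1),'M',s['moment'].round(3),'F',s['ft_force'].round(1),s['width'].round(1))
E
python3 st.py
```

```text
Traceback (most recent call last):
  File "st.py", line 2, in <module>
    s=sensors.observe(); y=R.from_quat(s['tool_rot']).as_matrix()[:,1]; print('q6',s['joint_positions'][5].round(3),s['position'].round(1),'yaz',np.degrees(np.arctan2(y[1],y[0])).round(1),'M',s['moment'].round(3),'F',s['ft_force'].round(1),s['width'].round(1))
                                                                                                                                                                                                                                                ^^^^^^^^^^^^^^^^
AttributeError: 'float' object has no attribute 'round'
```

Request:
send_rows:
  targets: [0,0,-0.15,0,0,4,1,0,0,0,0,0,4,1,0,0,0,0,0,4,1,0,0,0,0,0,4,1,0,0,0,0,0,4,1,0,0,0,0,0,4,1,0,0,0,0,0,4,1,0,0,0,0,0,4,1,0,0,0,0,0,4,1,0,0,0,0,0,4,1]

```text
t: 25.25
position: [503.7, -84.1, 65.3]
tool_rot: [0.875, 0.484, -0.002, -0.002]
ft_force: [0.6, 1.5, -3.7]
width: 10.8
gripper_force: 60.8
```

```bash
sed -i "s/s\['width'\].round(1)/round(s['width'],1)/" st.py; python3 st.py
```

```text
q6 0.245 [503.7 -84.1  65.3] yaz -32.1 M [ 0.176 -0.353  0.152] F [ 0.6  1.5 -3.7] 10.8
```

Request:
send_rows:
  targets: [0,0,0,0,0,4,1,0,0,0,0,0,4,1,0,0,0,0,0,4,1,0,0,0,0,0,4,1,0,0,0,0,0,4,1,0,0,0,0,0,4,1,0,0,0,0,0,4,1,0,0,0,0,0,4,1,0,0,0,0,0,4,1,0,0,0,0,0,4,1]

```text
t: 26.25
position: [502.9, -83.1, 65.3]
tool_rot: [0.988, 0.156, -0.003, -0.002]
ft_force: [-0.5, 5.1, -1.2]
width: 10.8
gripper_force: 61.2
```

```bash
python3 st.py
```

```text
q6 0.943 [502.9 -83.1  65.3] yaz -72.1 M [ 0.872 -0.098  0.195] F [-0.5  5.1 -1.2] 10.8
```

Request:
send_rows:
  targets: [0,-0.08,0,0,0,3,1,0,0,0,0,0,3,1,0,0,0,0,0,3,1]

```text
t: 26.55
position: [502.8, -82.8, 65.3]
tool_rot: [0.997, 0.078, -0.003, -0.001]
ft_force: [-0.8, 3.1, -1.9]
width: 10.5
gripper_force: 60.9
```

```bash
python3 st.py
```

```text
q6 1.101 [502.8 -82.8  65.3] yaz -81.1 M [ 0.482 -0.216  0.156] F [-0.8  3.1 -1.9] 10.5
```

Request:
send_rows:
  targets: [0,0,0,0,0,3,1,0,0,0,0,0,3,1,0,0,0,0,0,3,1]

```text
t: 26.85
position: [502.8, -82.5, 65.3]
tool_rot: [1.0, -0.001, -0.003, -0.001]
ft_force: [-0.3, 5.1, -1.8]
width: 10.6
gripper_force: 61.1
```

```bash
python3 st.py
```

```text
q6 1.258 [502.8 -82.5  65.3] yaz -90.1 M [ 0.771 -0.201  0.131] F [-0.3  5.1 -1.8] 10.6
```

Request:
send_rows:
  targets: [0,-0.08,0,0,0,3,1,0,0,0,0,0,3,1,0,0,0,0,0,3,1]

```text
t: 27.15
position: [502.8, -82.1, 65.3]
tool_rot: [0.997, -0.079, -0.003, -0.001]
ft_force: [-1.6, 1.9, -1.9]
width: 10.7
gripper_force: 61.0
```

```bash
python3 st.py
```

```text
q6 1.416 [502.8 -82.1  65.3] yaz -99.0 M [ 0.423 -0.222  0.154] F [-1.6  1.9 -1.9] 10.7
```

Request:
send_rows:
  targets: [0,0,0,0,0,3,1,0,0,0,0,0,3,1,0,0,0,0,0,3,1]

```text
t: 27.45
position: [502.9, -81.9, 65.3]
tool_rot: [0.988, -0.157, -0.003, -0.001]
ft_force: [-1.3, 4.3, -2.5]
width: 10.7
gripper_force: 61.0
```

```bash
python3 st.py
```

```text
q6 1.573 [502.9 -81.9  65.3] yaz -108.0 M [ 0.578 -0.308  0.228] F [-1.3  4.3 -2.5] 10.7
```

Request:
send_rows:
  targets: [0,-0.05,0,0,0,3,1,0,0,0,0,0,3,1]

```text
t: 27.65
position: [502.9, -81.6, 65.4]
tool_rot: [0.978, -0.208, -0.003, -0.0]
ft_force: [-1.1, 2.3, -1.2]
width: 10.7
gripper_force: 61.1
```

```bash
python3 st.py
```

```text
q6 1.679 [502.9 -81.6  65.4] yaz -114.0 M [ 0.419 -0.22   0.299] F [-1.1  2.3 -1.2] 10.7
```

Request:
send_rows:
  targets: [0,0,0,0,0,3,1,0,0,0,0,0,3,1]

```text
t: 27.85
position: [503.0, -81.4, 65.3]
tool_rot: [0.966, -0.259, -0.003, -0.0]
ft_force: [-1.5, 3.7, -1.4]
width: 10.7
gripper_force: 61.1
```

```bash
python3 st.py
```

```text
q6 1.783 [503.  -81.4  65.3] yaz -120.0 M [ 0.588 -0.261  0.399] F [-1.5  3.7 -1.4] 10.7
```

Torque is climbing by 0.1 N m per 0.1 rad. One more step of about 4°, in two rows.

Request:
send_rows:
  targets: [0,0,0,0,0,2,1,0,0,0,0,0,1.5,1]

```text
t: 28.05
position: [503.1, -81.4, 65.4]
tool_rot: [0.958, -0.288, -0.003, -0.0]
ft_force: [-0.3, 4.5, -2.9]
width: 10.9
gripper_force: 60.9
```

```bash
python3 st.py
```

```text
q6 1.844 [503.1 -81.4  65.4] yaz -123.5 M [ 0.825 -0.246  0.348] F [-0.3  4.5 -2.9] 10.9
```

Request:
send_rows:
  targets: [0,0,0,0,0,1.5,1]

```text
t: 28.15
position: [503.1, -81.3, 65.4]
tool_rot: [0.954, -0.301, -0.003, -0.0]
ft_force: [-1.4, 5.2, -4.0]
width: 11.2
gripper_force: 60.8
```

```bash
python3 st.py
```

```text
q6 1.87 [503.1 -81.3  65.4] yaz -125.0 M [ 0.927 -0.208  0.364] F [-1.4  5.2 -4. ] 11.2
```

Request:
send_rows:
  targets: [0,0,0,0,0,3,1]

```text
t: 28.25
position: [503.1, -81.3, 65.4]
tool_rot: [0.945, -0.326, -0.003, -0.0]
ft_force: [-0.6, 6.5, -5.2]
width: 10.6
gripper_force: 60.8
```

```bash
python3 st.py
```

```text
q6 1.923 [503.1 -81.3  65.4] yaz -128.0 M [ 0.934 -0.331  0.417] F [-0.6  6.5 -5.2] 10.6
```

Request:
send_rows:
  targets: [0,0,0,0,0,2.5,1]

```text
t: 28.35
position: [503.1, -81.2, 65.3]
tool_rot: [0.938, -0.347, -0.003, -0.0]
ft_force: [-0.7, 6.4, -5.2]
width: 10.6
gripper_force: 60.8
```

```bash
python3 st.py
```

```text
q6 1.967 [503.1 -81.2  65.3] yaz -130.5 M [ 1.029 -0.354  0.463] F [-0.7  6.4 -5.2] 10.6
```

Firm: 0.46 N m while turning. Partial open (the leg is close by), then straight up.

Request:
send_rows:
  targets: [0,0,0,0,0,0,0.4,0,0,0,0,0,0,0.4,0,0,0,0,0,0,0.4,0,0,-0.5,0,0,0,0.4,0,0,-1.5,0,0,0,0.4,0,0,-2,0,0,0,0.4,0,0,-2,0,0,0,0.4,0,0,-3,0,0,0,0.4,0,0,-3,0,0,0,0.4,0,0,-3,0,0,0,0.4,0,0,0,0,0,0,0.4,0,0,0,0,0,0,0.4]

```text
t: 29.55
position: [504.7, -82.6, 216.9]
tool_rot: [0.938, -0.346, -0.001, 0.0]
ft_force: [0.5, -0.5, -0.3]
width: 25.4
gripper_force: 0.0
```

```bash
python3 st.py; python3 - <<'E'
from h import *
s,im=shot('scene'); s,im2=shot('wrist')
cv2.imwrite('pics/fin.png',np.hstack([cv2.resize(im[150:270,140:300],(400,300)),cv2.resize(im2,(400,300))])[:,:,::-1])
E
```

```text
q6 1.965 [504.7 -82.6 216.9] yaz -130.5 M [0.02  0.008 0.058] F [ 0.5 -0.5 -0.3] 25.4
```

View pics/fin.png

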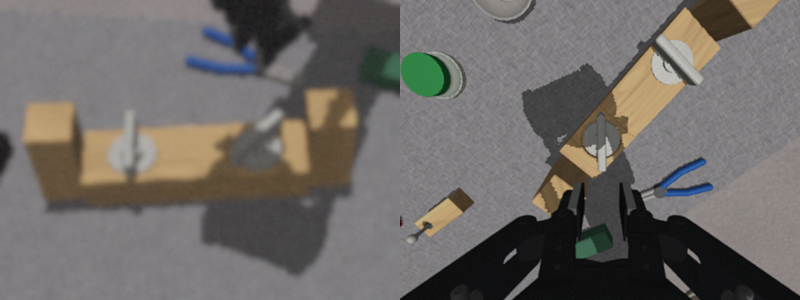

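The leg stands flush and square at the rail's end, (330,130) in the left picture. The wing is turned and released.

```bash
python3 -c "
from workcell import order; print(order.close_job())"
```

```text
the job is handed in; nothing more can be done
None
```

The leg is fitted and the job handed in at about 30 s: the cam was drawn up firm at about 0.46 N m while turning, and the leg and wing are released; I viewed 11 pictures, one over the limit of 10.

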